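# Check a rolling pin on the gauge stand

## Task

Check the stout rolling pin for wear: take it from the slatted rack, bring it in under the raised probe of the gauge stand and lay it, centred, in the two V supports, letting it settle fully into both before you let go. Then lower the probe gently by its knob until its foot rests on the pin, and only then swing the lock lever all the way over. Leave the pin lying there and the probe touching it, and do not disturb the slim pin or the other things on the bench.

Things in the scene. Friction and masses are not known exactly. Their poses are not given: they have to be found in the camera images.
- pin_center (a point): Centre of the stout rolling pin, on its axis: plain pale wooden cylinder, 44 mm diameter, 270 mm long, no handles, 0.2 to 0.4 kg; its x axis runs along the pin.
- rack: Fixed low dark slatted wooden rack, 300 x 222 mm, slats along its x, flat slat tops 30 mm above the bench. The stout pin starts in one of its two outer gaps (y = +60 or -60 mm), the slim pin in the other. The slat tops lie 20 mm below the stout pin's axis: keep fingertips above them. Origin: centre of its underside.
- slim_center (a point): Centre of the slim rolling pin (bystander), same pale wood, 24 mm diameter, 280 mm long, x along the pin; it lies in the rack's other outer gap, 120 mm from the stout pin, parallel to it.
- cradle (a point): Point fixed on the gauge stand where the pin's centre comes when fully seated and centred, 60 mm above the bench. y: along the seated pin towards the stand's column; x: across, away from the robot; z up. Two open 90-degree V supports at y = -62 and +62 mm, each 18 mm long, rims 7 mm below this point at x = -24 and +24 mm.
- stand: The fixed gauge stand; origin on the bench under cradle, same axes. Dark base plate 110 mm wide, 12 mm thick, y = -88 to +202 mm. Round column, 28 mm diameter, at y = +165 mm; at its top a bracket arm 34 mm wide, 153 to 173 mm above the bench, reaches back to y = +75 mm and carries the probe in a boss (top at 178 mm).
- probe_foot (a point): Centre of the underside of the probe's foot, a disc of 18 mm diameter, at x = 0, y = +90 mm of the stand. It and the bracket overhang the seated pin's end, so the pin cannot come straight down from high above: bring it in level from the robot's side (stand -x) with its axis about 25 mm above seat height, then lower it.
- probe (a joint): Height of the probe's sliding rod in m, growing upward, range 0 to 0.080; starts raised at 0.062 to 0.078. The foot is 62 mm above the bench at 0 and just touches the fully seated pin at 0.020. The rod stays by friction where it is left; moving it down takes about 3 N, up 7 N.
- probe_knob (a point): Centre of the black upright knob on top of the probe's rod, a cylinder 24 mm in diameter and 30 mm tall, moving with the probe. Its underside clears the bracket by 25 mm when the foot touches the pin.
- lock (a joint): Angle of the lock lever in rad: 0 open, 1.4 fully over, at its stop; starts at 0 to 0.25. Turns about a vertical axis on the column's top, about 1 N at the post, stays where left, does not push the probe. At 0 it points along the stand's -x (to the robot), at 1.4 nearly along +y (away from the probe): clockwise seen from above.
- lock_pivot (a point): Point on the lock lever's turning axis, at the height of lock_post; fixed on the stand, axes as cradle.
- lock_post (a point): Point on the upright black post at the end of the lock lever, 60 mm from the pivot axis: post 12 mm in diameter, its top 21 mm above this point and the lever's bar 24 mm below it. It can be pinched from above or pushed.
- bowl: Bystander: steel bowl, 120 mm across, 55 mm high; origin at its underside.
- shaker: Bystander: metal flour shaker, 68 mm diameter, 110 mm high; origin at its underside.
- cutter: Bystander: small steel ring cutter, 48 mm diameter, 28 mm high, between rack and stand; origin at its underside.
- scraper: Bystander: bench scraper, 120 x 75 mm, 18 mm high; origin at its underside.
- loaf_tin: Bystander: dark loaf tin, 200 x 100 x 70 mm; origin at its underside.

How it is judged (in metres and radians):
On the way, in this order (a step that is already met when the one before it is completed fails the run):
1. the stout pin lies fully seated in both V supports, centred, while the fingers still hold it (x of pin_center in the frame of cradle between -0.004 and 0.004 m and y of pin_center in the frame of cradle between -0.025 and 0.025 m and z of pin_center in the frame of cradle between -0.004 and 0.004 m and angle between the x axis of pin_center and the y axis of cradle, either way round below 0.06 rad and contact force between the fingers and pin above 0.2 N), for 0.2 s.
2. the fingers have let go of the pin and it lies still in both V supports (x of pin_center in the frame of cradle between -0.004 and 0.004 m and y of pin_center in the frame of cradle between -0.025 and 0.025 m and z of pin_center in the frame of cradle between -0.004 and 0.004 m and angle between the x axis of pin_center and the y axis of cradle, either way round below 0.06 rad and contact force between the fingers and pin below 0.05 N and linear speed of pin below 0.02 m/s), for 0.3 s.
3. the probe's foot has been lowered onto the seated pin and presses on it (x of pin_center in the frame of cradle between -0.004 and 0.004 m and y of pin_center in the frame of cradle between -0.025 and 0.025 m and z of pin_center in the frame of cradle between -0.004 and 0.004 m and angle between the x axis of pin_center and the y axis of cradle, either way round below 0.06 rad and value of joint probe between 0.0175 and 0.022 m and contact force between probe and pin above 0.2 N), for 0.1 s.
4. the lock lever is swung over with the probe still down on the pin (x of pin_center in the frame of cradle between -0.004 and 0.004 m and y of pin_center in the frame of cradle between -0.025 and 0.025 m and z of pin_center in the frame of cradle between -0.004 and 0.004 m and angle between the x axis of pin_center and the y axis of cradle, either way round below 0.06 rad and value of joint probe between 0.0175 and 0.022 m and value of joint lock above 1.15 rad), for 0.2 s.
At the end, for the whole second after the job is handed in: Stout pin at rest, released, in both V supports: centre within 4 mm of the seat across and in height, 25 mm along, axis within 0.06 rad; probe foot down on it (slide 0.0175 to 0.022, touching at 0.020); lock lever over (at least 1.15 of 1.4 rad) (all of step 4 and contact force between the fingers and pin below 0.05 N and linear speed of pin below 0.02 m/s).
It fails at once if the slim pin or a bystander is shifted by more than 40 mm (distance of any of slim_center, bowl, shaker, cutter, scraper, loaf_tin from where it was at the start of the episode above 0.04 m).
It fails at once if the probe is rammed on the pin with more than 40 N (contact force between probe and pin above 40 N).
It also fails if it takes over 72 s, if anything falls off the work surface, if the arm or the gripper's body presses on something with over 40 N, if the wrist force passes 120 N, or if a joint passes its speed limit or range.

## Robot

A 6-joint arm with a two-finger parallel gripper is mounted at the origin on the work surface. World frame = base frame: x ahead of the robot, y to its left, z up, the work surface at z = 0. Lengths are in mm, angles in rad, forces in N, time in s.
With the tool pointing down it reaches from about 350 to 975 mm from the base axis. Payload 7.1 kg.
Tool frame: the origin (TCP) lies on the mounting face of the last link; the fingertips stand 182 mm ahead of it and the grasp point (between the pads) lies 163 mm ahead of it (ctrl.tcp_to_tips is the distance from the TCP to the fingertips, in mm); z points along the fingers, y is the direction in which the jaws open and shut (so a half turn about z gives the same grasp; the last joint's range is limited). The gripper opens to 88 mm and grips with 3 to 60 N. Pads are 20 mm wide; open, the fingers measure 115 mm over their backs; the gripper's body (75 mm by 178 mm) begins 61 mm behind the grasp point.
Start: joints at [1.245, 0.423, 1.63, -0, 1.089, -0.019], TCP at [188.725, 595.81, 404.675] pointing down, gripper open.
Joint ranges: [-3, 3], [-0.9, 2.11], [0.09, 2.58], [-1.31, 4.45], [0.11, 2.69], [-2.54, 2.54]. Speed limits (rad/s): [2.39, 2.39, 3.01, 3.14, 3.14, 3.14].

## Interface

Orientations are given as a rotation vector (axis times angle).
In Python, from workcell import ctrl gives the robot as it stands. The module is installed in compiled form; this text tells all that it offers.
- The arm moves only by the tool send_rows, never from a script. Its argument "commands" is a list of rows, each an object with "translation": the shift along the world's x, y, z normalised to -1 to 1, where 1 is 0.1 m, a list of three; "twist": the turn, a rotation vector about the world's x, y, z normalised to -1 to 1, where 1 is 0.5 rad, a list of three. A call has exactly 10 rows; each row is the pose to reach, as a shift and turn from the pose commanded when the call began; what a row does not reach only later rows make up. A row lasts 1/10 s, in which the tool goes at most 50 mm and 8.59 degrees, less where a joint would pass 70% of its speed; a pose out of reach is approached as far as the arm can. A call with a number of a shift or a turn outside -1 to 1 is refused whole. A call with a gripper value outside its range is refused whole. "grip" is the closure, from -1 (fully open) to 1 (shut), set as the call begins (left out, the last holds). The fingers move at their own pace and stop on an object; the grip force is fixed at half the most. Time passes only in rows, so rows that repeat a pose let the fingers close, or fill a call up. It gives the time, the measured TCP pose, the force and the opening at its end, in the units of the state.
- ctrl.get_obs(): the state, without advancing time (a new reading comes with each control period).
- ctrl.get_image(name): name is "scene" or "side" or "wrist"; returns a dict with "img" (400x640x3 uint8, red, green, blue), "intrinsics" (3x3 intrinsics, pixels), "dist" ([k1, k2, p1, p2, k3] as OpenCV has them; the pictures are not rectified), "cam_to_world" (4x4, takes a point from camera to world coordinates). Camera axes: x right, y down, z forward; pixel columns grow to the right and rows downward; lengths in mm; the calibration is good to about 2 mm. A picture is of the moment at which its call begins. There is no depth.
- ctrl.close_job(): hands the job in, once; it reports no verdict.
The state is a dict: "t": time; "qpos": joint angles; "qvel": joint speeds; "joint_torque": joint torques, N m; "ee_pos": TCP position; "orientation": TCP orientation; "ft_force": force on the tool from outside, world axes, zero at the start; "moment": the same for the moment, N m; "width": finger opening in mm.
Only numpy, scipy, OpenCV 4.12 (cv2) and the standard library are available. Lean on these libraries where they do the work, as an engineer would, in place of code of your own. Each camera call takes 0.05 s, during which the arm holds its last target. There are 200 camera calls.

## Working session

There is one attempt and no reset: what is moved stays moved. The work goes in short steps, Python scripts to look and compute and a tool call to move; the robot and the scene stay as the last step left them, time stands still between calls to the robot, and variables do not carry over. Pictures are saved under pics/ and viewed, about 8 in all and at most 12, crops included, and the job is handed in when it is done.

Besides the shell and the picture viewer there is one more tool, called after "Emit:" as name(argument=value, ...) on one line, values as JSON. send_rows: Moves the arm, as the interface text tells. Its arguments: {"type":"object","properties":{"commands":{"type":"array","items":{"type":"object","properties":{"translation":{"type":"array","items":{"type":"number"}},"twist":{"type":"array","items":{"type":"number"}}}}},"grip":{"type":"number"}},"required":["commands"]}

```bash
mkdir -p pics
cat > h.py <<'E'
import numpy as np, cv2, pickle
from workcell import ctrl
def snap(n,f):
    d=ctrl.get_image(n); cv2.imwrite(f'pics/{f}.png',d['img'][:,:,::-1]); pickle.dump(d,open(f'pics/{f}.pkl','wb')); return d
def load(f): return pickle.load(open(f'pics/{f}.pkl','rb'))
def rays(d,px):
    p=cv2.undistortPoints(np.array(px,float).reshape(-1,1,2),d['intrinsics'],np.array(d['dist'],float)).reshape(-1,2)
    T=np.array(d['cam_to_world']); r=np.c_[p,np.ones(len(p))]@T[:3,:3].T
    return T[:3,3],r/np.linalg.norm(r,axis=1)[:,None]
def atz(d,px,z):
    o,r=rays(d,px); return o+r*((z-o[2])/r[:,2])[:,None]
def tri(L):
    A=np.zeros((3,3));b=np.zeros(3)
    for d,px in L:
        o,r=rays(d,[px]);P=np.eye(3)-np.outer(r[0],r[0]);A+=P;b+=P@o
    x=np.linalg.solve(A,b)
    return x,[np.linalg.norm(np.cross(x-rays(d,[p])[0],rays(d,[p])[1][0])) for d,p in L]
def proj(d,X):
    T=np.linalg.inv(np.array(d['cam_to_world']));
    return cv2.projectPoints(np.array(X,float).reshape(-1,1,3),cv2.Rodrigues(T[:3,:3])[0],T[:3,3],d['intrinsics'],np.array(d['dist'],float))[0].reshape(-1,2)
E
python3 - <<'E'
from h import *
a=[snap(n,n+'0')for n in('scene','side','wrist')]
for d in a: print(np.round(d['cam_to_world'],3))
cv2.imwrite('pics/c0.png',np.vstack([a[0]['img'],a[1]['img']])[:,:,::-1][:, :])
o=ctrl.get_obs();print(o, ctrl.tcp_to_tips)
E
```

```text
[[ 7.270000e-01  5.760000e-01 -3.750000e-01  9.884770e+02]
 [ 6.870000e-01 -6.170000e-01  3.840000e-01 -3.633170e+02]
 [-1.100000e-02 -5.360000e-01 -8.440000e-01  1.086926e+03]
 [ 0.000000e+00  0.000000e+00  0.000000e+00  1.000000e+00]]
[[ 8.51000e-01 -3.76000e-01  3.68000e-01  1.23728e+02]
 [-5.26000e-01 -5.86000e-01  6.16000e-01 -6.84200e+02]
 [-1.60000e-02 -7.18000e-01 -6.96000e-01  9.75250e+02]
 [ 0.00000e+00  0.00000e+00  0.00000e+00  1.00000e+00]]
[[ 3.02000e-01  9.08000e-01  2.91000e-01  1.07816e+02]
 [ 9.53000e-01 -2.87000e-01 -9.40000e-02  6.20023e+02]
 [-2.00000e-03  3.05000e-01 -9.52000e-01  3.83638e+02]
 [ 0.00000e+00  0.00000e+00  0.00000e+00  1.00000e+00]]
{'t': 0.15, 'qpos': array([ 1.24498680e+00,  4.23658183e-01,  1.63049777e+00,  6.69952396e-06,
        1.08864816e+00, -1.89888257e-02]), 'qvel': array([ 0.00091787, -0.00093063, -0.002515  ,  0.00015039, -0.00047161,
       -0.00157604]), 'joint_torque': array([ 4.26165097e-04, -5.44982028e+01, -2.73920417e+01,  6.44499273e-02,
        2.04560714e-02, -5.22484379e-05]), 'ee_pos': array([188.66553057, 595.61184783, 404.09115473]), 'orientation': array([-4.80036711e-01, -3.10448437e+00,  1.87302172e-03]), 'ft_force': array([-0.12858305, -0.49836506,  0.28214673]), 'moment': array([ 0.01410917, -0.01962619, -0.00975375]), 'width': 87.719562780763} 182.0
```

View pics/scene0.png

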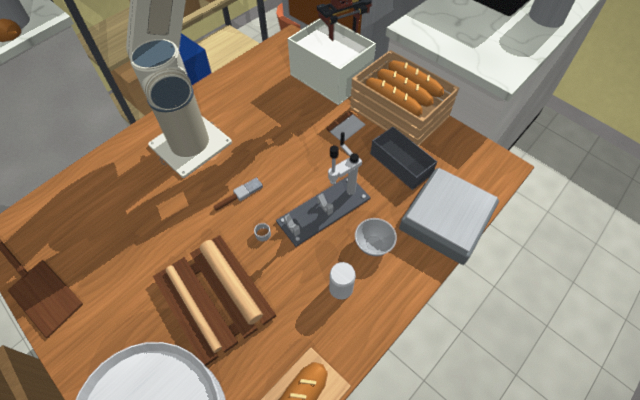

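View pics/side0.png

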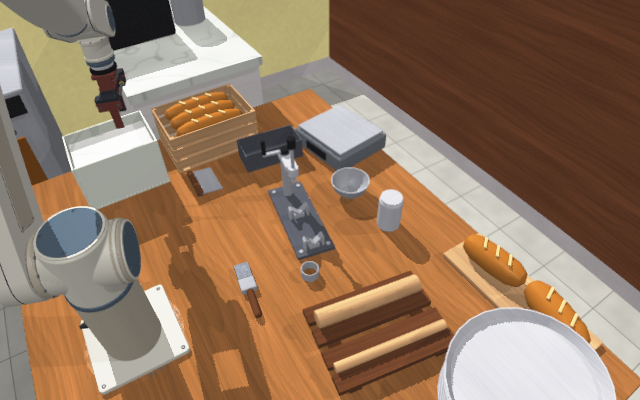

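The scene view shows the stout pin at about (207,245)-(256,318), the slim pin at (170,268)-(218,348), and the stand at about (325,205). The knob is near (334,153) and the lever post near (343,137). In the side view the stout pin is at (318,316)-(420,285) and the stand is at about (298,210). I'll zoom in on both.

Run:
```python
from h import *
a=load('scene0')['img'];b=load('side0')['img']
def c(im,x,y,w,h,s): return cv2.resize(im[y:y+h,x:x+w],None,fx=s,fy=s,interpolation=cv2.INTER_CUBIC)
# left scene stand & pin, right side stand & pin
t=np.hstack([c(a,270,125,100,75*1+50,4)[:, :400],c(b,255,135,100,125,4)])
cv2.imwrite('pics/z.png',t[:,:,::-1])
```

```text
(no output)
```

View pics/z.png

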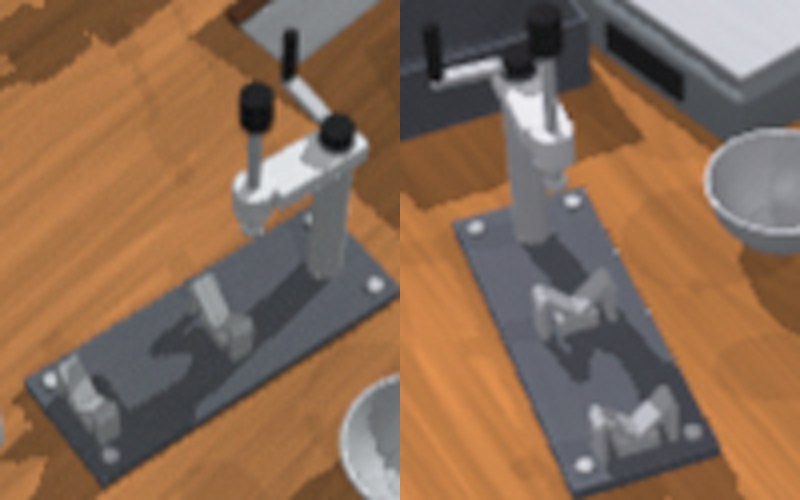

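Run:
```python
from h import *
a=load('scene0');b=load('side0')
print('sceneplate',atz(a,[(276.3,220.5),(296.8,244.5),(370,196)],12).round(0).tolist())
P=atz(b,[(268.8,191.3),(301.3,182.5),(334.5,246.8),(299.3,257)],12);print('sideplate',P.round(0).tolist())
for n,p,q in [('knob',(334.3,151.8),(291.3,142.5)),('post',(342.5,138),(263.3,148)),('cap',(354.3,158),(284.8,151.5)),('pinL/near',(207,245),(320,314)),('pinfar',(256,316),(420,285)),('cutter',(262,232),(310,270))]:
    print(n,tri([(a,p),(b,q)]))
# segment stout pin in side & scene
for n,d,box in(('scene',a,(195,230,270,330)),('side',b,(310,270,430,330))):
    x0,y0,x1,y1=box;im=d['img'][y0:y1,x0:x1];h=cv2.cvtColor(im,cv2.COLOR_RGB2HSV)
    m=((h[:,:,2]>150)&(h[:,:,1]<150)).astype(np.uint8)
    k,l,s,c=cv2.connectedComponentsWithStats(m)
    for i in range(1,k):
        if s[i,4]>200:
            r=cv2.minAreaRect(np.argwhere(l==i)[:,::-1].astype(np.float32)+[x0,y0]);print(n,s[i,4],cv2.boxPoints(r).round(1).tolist())
```

```text
sceneplate [[463.0, -11.0, 12.0], [567.0, -26.0, 12.0], [615.0, 254.0, 12.0]]
sideplate [[511.0, 266.0, 12.0], [618.0, 246.0, 12.0], [563.0, -32.0, 12.0], [462.0, -10.0, 12.0]]
knob (array([545.53016048, 153.58009388, 262.05968053]), [np.float64(0.421277984591739), np.float64(0.42127798459178134)])
post (array([499.88027984, 240.5150786 , 207.27271255]), [np.float64(1.6509713964607662), np.float64(1.6509713964608095)])
cap (array([558.63075945, 226.63364224, 178.5226709 ]), [np.float64(1.6668267879354497), np.float64(1.6668267879354959)])
pinL/near (array([ 401.49069366, -217.63674665,   63.71000185]), [np.float64(0.9194908107755737), np.float64(0.9194908107754933)])
pinfar (array([ 654.4043527 , -265.78549394,   51.29401942]), [np.float64(8.616994451544526), np.float64(8.616994451544427)])
cutter (array([462.6221605 , -68.99289139,  18.60982506]), [np.float64(1.2894463887149683), np.float64(1.2894463887149497)])Traceback (most recent call last):
  File "<stdin>", line 14, in <module>
cv2.error: OpenCV(4.12.0) /io/opencv/modules/imgproc/src/convhull.cpp:143: error: (-215:Assertion failed) total >= 0 && (depth == CV_32F || depth == CV_32S) in function 'convexHull'
```

Estimates:
- **Stand:** origin about (530.5, 65), yaw about -0.175.
- **Pin:** centre about (528, -242), yaw about -0.185.
- **Probe and lever:** probe about 0.069, lever near 0.

Next I move above the pin, turning the wrist as I go.

Emit:
send_rows(commands=[{"translation":[0.038,-0.093,-0.003],"twist":[0,0,-0.067]},{"translation":[0.076,-0.186,-0.006],"twist":[0,0,-0.134]},{"translation":[0.114,-0.279,-0.009],"twist":[0,0,-0.201]},{"translation":[0.152,-0.372,-0.012],"twist":[0,0,-0.268]},{"translation":[0.19,-0.465,-0.015],"twist":[0,0,-0.335]},{"translation":[0.228,-0.558,-0.018],"twist":[0,0,-0.402]},{"translation":[0.266,-0.651,-0.021],"twist":[0,0,-0.469]},{"translation":[0.304,-0.744,-0.024],"twist":[0,0,-0.536]},{"translation":[0.342,-0.837,-0.027],"twist":[0,0,-0.603]},{"translation":[0.38,-0.93,-0.03],"twist":[0,0,-0.67]}], grip=-1)

```text
t: 1.15
ee_pos: [227.0, 502.1, 401.7]
orientation: [0.995, 2.98, 0.0]
ft_force: [0.5, 0.6, 0.3]
width: 87.9
```

Emit:
send_rows(commands=[{"translation":[0.038,-0.093,-0.003],"twist":[0,0,-0.067]},{"translation":[0.076,-0.186,-0.006],"twist":[0,0,-0.134]},{"translation":[0.114,-0.279,-0.009],"twist":[0,0,-0.201]},{"translation":[0.152,-0.372,-0.012],"twist":[0,0,-0.268]},{"translation":[0.19,-0.465,-0.015],"twist":[0,0,-0.335]},{"translation":[0.228,-0.558,-0.018],"twist":[0,0,-0.402]},{"translation":[0.266,-0.651,-0.021],"twist":[0,0,-0.469]},{"translation":[0.304,-0.744,-0.024],"twist":[0,0,-0.536]},{"translation":[0.342,-0.837,-0.027],"twist":[0,0,-0.603]},{"translation":[0.38,-0.93,-0.03],"twist":[0,0,-0.67]}])

```text
t: 2.15
ee_pos: [265.0, 409.0, 398.7]
orientation: [1.478, 2.772, 0.0]
ft_force: [0.7, -0.2, 0.5]
width: 87.8
```

Emit:
send_rows(commands=[{"translation":[0.038,-0.093,-0.003],"twist":[0,0,-0.067]},{"translation":[0.076,-0.186,-0.006],"twist":[0,0,-0.134]},{"translation":[0.114,-0.279,-0.009],"twist":[0,0,-0.201]},{"translation":[0.152,-0.372,-0.012],"twist":[0,0,-0.268]},{"translation":[0.19,-0.465,-0.015],"twist":[0,0,-0.335]},{"translation":[0.228,-0.558,-0.018],"twist":[0,0,-0.402]},{"translation":[0.266,-0.651,-0.021],"twist":[0,0,-0.469]},{"translation":[0.304,-0.744,-0.024],"twist":[0,0,-0.536]},{"translation":[0.342,-0.837,-0.027],"twist":[0,0,-0.603]},{"translation":[0.38,-0.93,-0.03],"twist":[0,0,-0.67]}])

```text
t: 3.15
ee_pos: [303.0, 316.0, 395.7]
orientation: [-1.919, -2.487, -0.0]
ft_force: [0.4, 0.1, 0.2]
width: 87.9
```

Emit:
send_rows(commands=[{"translation":[0.038,-0.093,-0.003],"twist":[0,0,-0.067]},{"translation":[0.076,-0.186,-0.006],"twist":[0,0,-0.134]},{"translation":[0.114,-0.279,-0.009],"twist":[0,0,-0.201]},{"translation":[0.152,-0.372,-0.012],"twist":[0,0,-0.268]},{"translation":[0.19,-0.465,-0.015],"twist":[0,0,-0.335]},{"translation":[0.228,-0.558,-0.018],"twist":[0,0,-0.402]},{"translation":[0.266,-0.651,-0.021],"twist":[0,0,-0.469]},{"translation":[0.304,-0.744,-0.024],"twist":[0,0,-0.536]},{"translation":[0.342,-0.837,-0.027],"twist":[0,0,-0.603]},{"translation":[0.38,-0.93,-0.03],"twist":[0,0,-0.67]}])

```text
t: 4.15
ee_pos: [341.0, 223.1, 392.7]
orientation: [2.307, 2.132, 0.0]
ft_force: [-0.3, -0.3, 0.5]
width: 88.0
```

Emit:
send_rows(commands=[{"translation":[0.038,-0.093,-0.003],"twist":[0,0,-0.067]},{"translation":[0.076,-0.186,-0.006],"twist":[0,0,-0.134]},{"translation":[0.114,-0.279,-0.009],"twist":[0,0,-0.201]},{"translation":[0.152,-0.372,-0.012],"twist":[0,0,-0.268]},{"translation":[0.19,-0.465,-0.015],"twist":[0,0,-0.335]},{"translation":[0.228,-0.558,-0.018],"twist":[0,0,-0.402]},{"translation":[0.266,-0.651,-0.021],"twist":[0,0,-0.469]},{"translation":[0.304,-0.744,-0.024],"twist":[0,0,-0.536]},{"translation":[0.342,-0.837,-0.027],"twist":[0,0,-0.603]},{"translation":[0.38,-0.93,-0.03],"twist":[0,0,-0.67]}])

```text
t: 5.15
ee_pos: [379.0, 130.0, 389.7]
orientation: [2.63, 1.718, -0.0]
ft_force: [0.8, -0.3, 0.5]
width: 87.8
```

Emit:
send_rows(commands=[{"translation":[0.038,-0.093,-0.003],"twist":[0,0,-0.067]},{"translation":[0.076,-0.186,-0.006],"twist":[0,0,-0.134]},{"translation":[0.114,-0.279,-0.009],"twist":[0,0,-0.201]},{"translation":[0.152,-0.372,-0.012],"twist":[0,0,-0.268]},{"translation":[0.19,-0.465,-0.015],"twist":[0,0,-0.335]},{"translation":[0.228,-0.558,-0.018],"twist":[0,0,-0.402]},{"translation":[0.266,-0.651,-0.021],"twist":[0,0,-0.469]},{"translation":[0.304,-0.744,-0.024],"twist":[0,0,-0.536]},{"translation":[0.342,-0.837,-0.027],"twist":[0,0,-0.603]},{"translation":[0.38,-0.93,-0.03],"twist":[0,0,-0.67]}])

```text
t: 6.15
ee_pos: [417.0, 37.0, 386.6]
orientation: [2.88, 1.255, -0.0]
ft_force: [0.1, -0.7, 1.5]
width: 88.2
```

Emit:
send_rows(commands=[{"translation":[0.038,-0.093,-0.003],"twist":[0,0,-0.067]},{"translation":[0.076,-0.186,-0.006],"twist":[0,0,-0.134]},{"translation":[0.114,-0.279,-0.009],"twist":[0,0,-0.201]},{"translation":[0.152,-0.372,-0.012],"twist":[0,0,-0.268]},{"translation":[0.19,-0.465,-0.015],"twist":[0,0,-0.335]},{"translation":[0.228,-0.558,-0.018],"twist":[0,0,-0.402]},{"translation":[0.266,-0.651,-0.021],"twist":[0,0,-0.469]},{"translation":[0.304,-0.744,-0.024],"twist":[0,0,-0.536]},{"translation":[0.342,-0.837,-0.027],"twist":[0,0,-0.603]},{"translation":[0.38,-0.93,-0.03],"twist":[0,0,-0.67]}])

```text
t: 7.15
ee_pos: [455.0, -56.0, 383.6]
orientation: [-3.049, -0.757, 0.0]
ft_force: [-0.4, 0.2, 0.6]
width: 88.1
```

Emit:
send_rows(commands=[{"translation":[0.038,-0.093,-0.003],"twist":[0,0,-0.067]},{"translation":[0.076,-0.186,-0.006],"twist":[0,0,-0.134]},{"translation":[0.114,-0.279,-0.009],"twist":[0,0,-0.201]},{"translation":[0.152,-0.372,-0.012],"twist":[0,0,-0.268]},{"translation":[0.19,-0.465,-0.015],"twist":[0,0,-0.335]},{"translation":[0.228,-0.558,-0.018],"twist":[0,0,-0.402]},{"translation":[0.266,-0.651,-0.021],"twist":[0,0,-0.469]},{"translation":[0.304,-0.744,-0.024],"twist":[0,0,-0.536]},{"translation":[0.342,-0.837,-0.027],"twist":[0,0,-0.603]},{"translation":[0.38,-0.93,-0.03],"twist":[0,0,-0.67]}])

```text
t: 8.15
ee_pos: [493.0, -149.0, 380.6]
orientation: [-3.132, -0.238, 0.0]
ft_force: [0.6, -0.2, 0.6]
width: 88.1
```

Emit:
send_rows(commands=[{"translation":[0.038,-0.093,-0.003],"twist":[0,0,-0.067]},{"translation":[0.076,-0.186,-0.006],"twist":[0,0,-0.134]},{"translation":[0.114,-0.279,-0.009],"twist":[0,0,-0.201]},{"translation":[0.152,-0.372,-0.012],"twist":[0,0,-0.268]},{"translation":[0.19,-0.465,-0.015],"twist":[0,0,-0.335]},{"translation":[0.228,-0.558,-0.018],"twist":[0,0,-0.402]},{"translation":[0.266,-0.651,-0.021],"twist":[0,0,-0.469]},{"translation":[0.304,-0.744,-0.024],"twist":[0,0,-0.536]},{"translation":[0.342,-0.837,-0.027],"twist":[0,0,-0.603]},{"translation":[0.38,-0.93,-0.03],"twist":[0,0,-0.67]}])

```text
t: 9.15
ee_pos: [531.0, -242.0, 377.6]
orientation: [-3.128, 0.287, 0.0]
ft_force: [-0.3, -0.1, -0.5]
width: 87.8
```

Run:
```python
from h import *
print(ctrl.get_obs()); snap('wrist','w1')
```

```text
{'t': 9.15, 'qpos': array([-4.47937394e-01,  3.95417628e-01,  1.74501299e+00,  5.23063793e-05,
        1.00121630e+00,  1.30579024e+00]), 'qvel': array([-0.11471426,  0.10723154, -0.15960884,  0.00195461,  0.05316058,
        0.21642258]), 'joint_torque': array([ 6.47367798e-01, -5.16429555e+01, -2.50177002e+01,  2.06634990e-02,
       -1.32206557e-01, -2.92510511e-01]), 'ee_pos': array([ 531.02787188, -241.95739644,  377.62394465]), 'orientation': array([-3.12839657e+00,  2.86985965e-01,  5.57361090e-05]), 'ft_force': array([-0.28033901, -0.06599471, -0.48188259]), 'moment': array([ 0.01452115,  0.12638769, -0.01803492]), 'width': 87.82665055357353}
```

View pics/w1.png

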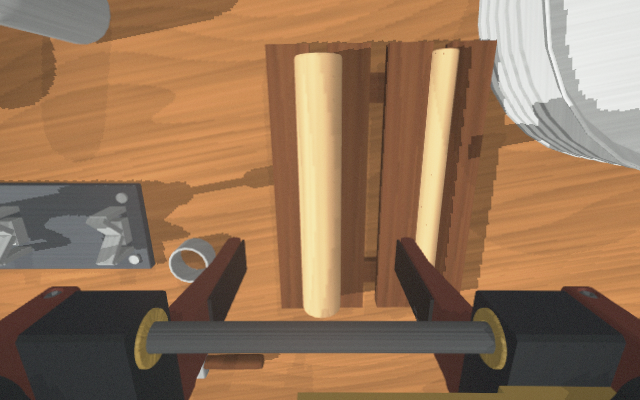

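The wrist view shows the stout pin between rows 53 and 316, with its axis at about column 318-321. The slim pin is to the right and the cutter and stand are to the left.

Run:
```python
from h import *
w=load('w1');a=load('scene0');b=load('side0')
def seg(d,box):
    x0,y0,x1,y1=box;im=np.ascontiguousarray(d['img'][y0:y1,x0:x1]);h=cv2.cvtColor(im,cv2.COLOR_RGB2HSV)
    m=((h[:,:,2]>150)&(h[:,:,1]<135)).astype(np.uint8)
    k,l,s,c=cv2.connectedComponentsWithStats(m);i=1+s[1:,4].argmax()
    m=(l==i).astype(np.uint8); f=np.zeros(d['img'].shape[:2],np.uint8);f[y0:y1,x0:x1]=m;return f
from scipy.optimize import least_squares
D=[(w,seg(w,(285,40,355,330))),(a,seg(a,(190,230,275,330))),(b,seg(b,(308,268,430,332)))]
for d,m in D:print(m.sum(),cv2.boundingRect(m))
t=np.linspace(0,2*np.pi,25)
def model(p):
    x,y,z,yaw=p;u=np.array([np.cos(yaw),np.sin(yaw),0]);v=np.array([-u[1],u[0],0]);c=np.array([x,y,z])
    return np.vstack([c+s*135*u+22*(np.cos(t)[:,None]*v+np.sin(t)[:,None]*np.array([0,0,1])) for s in(-1,1)])
def feats(q):
    r=cv2.minAreaRect(q.astype(np.float32));P=cv2.boxPoints(r);
    # center, & axis dir
    e=[P[1]-P[0],P[2]-P[1]];L=max(e,key=np.linalg.norm);L=L*np.sign(L[np.abs(L).argmax()])
    return np.r_[np.array(r[0]),L/2]
def res(p,use): 
    out=[]
    for i in use:
        d,m=D[i]; q=np.argwhere(m)[:,::-1]; out.append(feats(proj(d,model(p)))-feats(q))
    return np.concatenate(out)
for use in([0,1,2],[0],[1,2]):
    s=least_squares(res,[528,-242,50,-.18],args=(use,),x_scale=[10,10,10,.1],loss='soft_l1',diff_step=1e-4);print(use,s.x.round(3),s.fun.round(1))
o=ctrl.get_obs();R=cv2.Rodrigues(o['orientation'])[0];print(R.round(3),o['ee_pos'])
# V/stand check with w1: cutter etc
print(atz(w,[(154,268),(142,183)],12))
```

```text
11159 (293, 51, 48, 267)
1278 (200, 240, 62, 80)
1777 (314, 274, 108, 52)
[0, 1, 2] [ 5.23726e+02 -2.35212e+02  4.76820e+01 -2.01000e-01] [ 0.5  0.2  1.2  0.1  2.6  1.  -1.   2.9 -1.  -0.3  1.1  0.7]
[0] [ 5.23962e+02 -2.34629e+02  4.73630e+01 -2.10000e-01] [ 0.  0. -0.  0.]
[1, 2] [ 5.21353e+02 -2.40148e+02  5.55330e+01 -1.75000e-01] [ 0.1  0.5  0.3  2.4 -0.5 -0.1  1.  -0.8]
[[ 0.983 -0.184  0.001]
 [-0.184 -0.983 -0.001]
 [ 0.001  0.001 -1.   ]] [ 531.55326647 -243.04186908  377.73302029]
[[456.797464   -15.66431665  12.        ]
 [564.88534845 -40.12038717  12.        ]]
```

```bash
cat > pinfit.py <<'E'
from h import *
from scipy.optimize import least_squares
def seg(d,box):
    x0,y0,x1,y1=box;im=np.ascontiguousarray(d['img'][y0:y1,x0:x1]);h=cv2.cvtColor(im,cv2.COLOR_RGB2HSV)
    m=((h[:,:,2]>150)&(h[:,:,1]<135)).astype(np.uint8)
    k,l,s,c=cv2.connectedComponentsWithStats(m);i=1+s[1:,4].argmax()
    f=np.zeros(d['img'].shape[:2],np.uint8);f[y0:y1,x0:x1]=(l==i);return f
t=np.linspace(0,2*np.pi,25)
def model(p):
    x,y,z,yaw=p;u=np.array([np.cos(yaw),np.sin(yaw),0]);v=np.array([-u[1],u[0],0]);c=np.array([x,y,z])
    return np.vstack([c+s*135*u+22*(np.cos(t)[:,None]*v+np.sin(t)[:,None]*np.array([0,0,1])) for s in(-1,1)])
def feats(q):
    r=cv2.minAreaRect(q.astype(np.float32));P=cv2.boxPoints(r);e=[P[1]-P[0],P[2]-P[1]];L=max(e,key=np.linalg.norm);L=L*np.sign(L[np.abs(L).argmax()])
    return np.r_[np.array(r[0]),L/2]
def fit(D,p0,fz=None):
    f=lambda p:np.concatenate([feats(proj(d,model(np.r_[p[:2],p[2] if fz is None else fz,p[3]])))-feats(np.argwhere(m)[:,::-1]) for d,m in D])
    s=least_squares(f,p0,x_scale=[10,10,10,.1],loss='soft_l1',diff_step=1e-4);return s.x.round(3),s.fun.round(1)
E
python3 - <<'E'
from pinfit import *
w=snap('wrist','w2');m=seg(w,(285,40,355,330));print(cv2.boundingRect(m))
p0=[528,-242,50,-.18];print(fit([(w,m)],p0),fit([(w,m)],p0,50))
for r in(90,150,200,260,300):
    c=np.flatnonzero(m[r]);e=(c[0],c[-1]+1);print(r,e,atz(w,[((e[0]+e[1])/2,r)],50).round(1).tolist())
o=ctrl.get_obs();print(o['ee_pos'],np.linalg.norm(o['qvel']))
E
```

```text
(292, 54, 48, 265)
(array([ 5.22883e+02, -2.34547e+02,  4.62960e+01, -2.13000e-01]), array([ 0.,  0., -0.,  0.])) (array([ 5.23392e+02, -2.34649e+02,  5.00000e+01, -2.13000e-01]), array([-0. ,  0.2,  0. ,  1.6]))
90 (np.int64(293), np.int64(339)) [[627.2, -258.3, 50.0]]
150 (np.int64(295), np.int64(339)) [[571.8, -248.7, 50.0]]
200 (np.int64(297), np.int64(339)) [[520.2, -240.0, 50.0]]
260 (np.int64(300), np.int64(339)) [[450.7, -228.6, 50.0]]
300 (np.int64(302), np.int64(339)) [[399.1, -220.1, 50.0]]
[ 531.20487692 -242.32396063  377.63770152] 0.04155359985316373
```

Emit:
send_rows(commands=[{"translation":[-0.03,0.005,-0.08]},{"translation":[-0.06,0.01,-0.16]},{"translation":[-0.09,0.015,-0.24]},{"translation":[-0.12,0.02,-0.32]},{"translation":[-0.15,0.025,-0.4]},{"translation":[-0.18,0.03,-0.48]},{"translation":[-0.21,0.035,-0.56]},{"translation":[-0.23,0.04,-0.64]},{"translation":[-0.23,0.04,-0.72]},{"translation":[-0.23,0.04,-0.8]}])

```text
validation failed for argument at $.co...
```

Run:
```python
from pinfit import *
w=snap('wrist','w3');o=ctrl.get_obs();print(o['ee_pos'])
print(proj(w,[[508,-238.5,72]]))
```

```text
[ 530.85705975 -241.75180238  377.54801936]
[[319.36182614 217.79985668]]
```

View pics/w3.png

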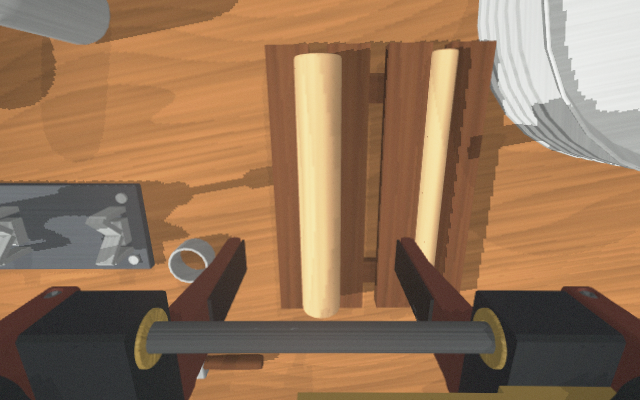

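The move was refused because every row needs a twist, and the picture is unchanged. I'll send it again with zero twists.

Emit:
send_rows(commands=[{"translation":[-0.03,0.005,-0.08],"twist":[0,0,0]},{"translation":[-0.06,0.01,-0.16],"twist":[0,0,0]},{"translation":[-0.09,0.015,-0.24],"twist":[0,0,0]},{"translation":[-0.12,0.02,-0.32],"twist":[0,0,0]},{"translation":[-0.15,0.025,-0.4],"twist":[0,0,0]},{"translation":[-0.18,0.03,-0.48],"twist":[0,0,0]},{"translation":[-0.21,0.035,-0.56],"twist":[0,0,0]},{"translation":[-0.23,0.04,-0.64],"twist":[0,0,0]},{"translation":[-0.23,0.04,-0.72],"twist":[0,0,0]},{"translation":[-0.23,0.04,-0.8],"twist":[0,0,0]}])

```text
t: 10.3
ee_pos: [507.8, -237.2, 297.0]
orientation: [3.129, -0.283, 0.0]
ft_force: [0.4, -0.1, 0.8]
width: 87.8
```

Run:
```python
from pinfit import *
w=snap('wrist','w4');o=ctrl.get_obs();print(o['ee_pos'])
h=cv2.cvtColor(w['img'],cv2.COLOR_RGB2HSV);m=(h[:,:,2]>150)&(h[:,:,1]<140)
for r in range(60,300,30):
    c=np.flatnonzero(m[r,230:420])+230
    if len(c): 
        e=(c[0],c[-1]+1);print(r,e,len(c),atz(w,[((e[0]+e[1])/2,r)],50).round(1).tolist())
```

```text
[ 507.41275007 -237.04949932  295.86948879]
60 (np.int64(250), np.int64(351)) 69 [[620.4, -245.4, 50.0]]
90 (np.int64(249), np.int64(350)) 70 [[602.0, -241.0, 50.0]]
120 (np.int64(274), np.int64(350)) 66 [[580.7, -245.7, 50.0]]
150 (np.int64(276), np.int64(349)) 65 [[559.6, -242.1, 50.0]]
180 (np.int64(232), np.int64(349)) 63 [[540.3, -221.4, 50.0]]
210 (np.int64(277), np.int64(349)) 60 [[513.6, -233.7, 50.0]]
240 (np.int64(241), np.int64(348)) 59 [[491.0, -214.2, 50.0]]
270 (np.int64(268), np.int64(347)) 56 [[462.2, -219.3, 50.0]]
```

View pics/w4.png

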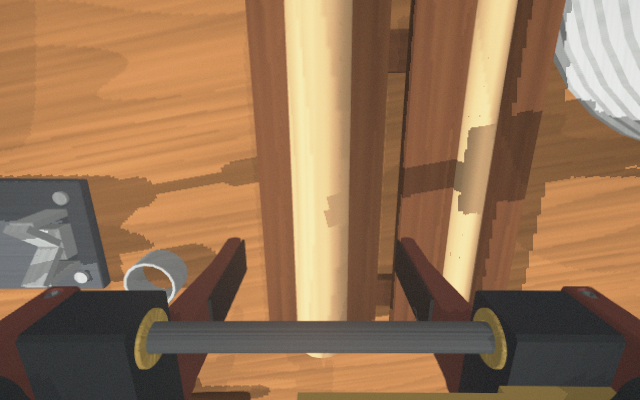

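The pin is centred between the fingers: edges at (287-351) in row 150 and (292-348) in row 270, against a finger midline of about 321. I'll descend and grip.

Emit:
send_rows(commands=[{"translation":[0,0,-0.1],"twist":[0,0,0]},{"translation":[0,0,-0.2],"twist":[0,0,0]},{"translation":[0,0,-0.3],"twist":[0,0,0]},{"translation":[0,0,-0.4],"twist":[0,0,0]},{"translation":[0,0,-0.5],"twist":[0,0,0]},{"translation":[0,0,-0.6],"twist":[0,0,0]},{"translation":[0,0,-0.68],"twist":[0,0,0]},{"translation":[0,0,-0.75],"twist":[0,0,0]},{"translation":[0,0,-0.8],"twist":[0,0,0]},{"translation":[0,0,-0.8],"twist":[0,0,0]}])

```text
t: 11.35
ee_pos: [507.5, -237.1, 217.0]
orientation: [-3.128, 0.283, 0.002]
ft_force: [-0.3, -0.7, -0.6]
width: 88.1
```

Emit:
send_rows(commands=[{"translation":[0,0,0],"twist":[0,0,0]},{"translation":[0,0,0],"twist":[0,0,0]},{"translation":[0,0,0],"twist":[0,0,0]},{"translation":[0,0,0],"twist":[0,0,0]},{"translation":[0,0,0],"twist":[0,0,0]},{"translation":[0,0,0],"twist":[0,0,0]},{"translation":[0,0,0],"twist":[0,0,0]},{"translation":[0,0,0],"twist":[0,0,0]},{"translation":[0,0,0],"twist":[0,0,0]},{"translation":[0,0,0],"twist":[0,0,0]}], grip=1)

```text
t: 12.35
ee_pos: [507.8, -237.3, 217.8]
orientation: [3.129, -0.282, 0.0]
ft_force: [-1.5, -1.6, 2.2]
width: 43.4
```

Gripped, with a width of 43.4 mm. Next: lift, back off, and turn a quarter turn while moving to the stand's robot side.

Emit:
send_rows(commands=[{"translation":[0,0,0.1],"twist":[0,0,0]},{"translation":[0,0,0.2],"twist":[0,0,0]},{"translation":[0,0,0.3],"twist":[0,0,0]},{"translation":[0,0,0.4],"twist":[0,0,0]},{"translation":[-0.06,0,0.5],"twist":[0,0,0]},{"translation":[-0.14,0,0.6],"twist":[0,0,0]},{"translation":[-0.23,0,0.7],"twist":[0,0,0]},{"translation":[-0.32,0,0.8],"twist":[0,0,0]},{"translation":[-0.42,0,0.9],"twist":[0,0,0]},{"translation":[-0.5,0,1.0],"twist":[0,0,0]}])

```text
t: 13.35
ee_pos: [456.5, -237.1, 318.5]
orientation: [-3.129, 0.283, 0.001]
ft_force: [0.7, -0.5, -3.3]
width: 43.5
```

Emit:
send_rows(commands=[{"translation":[-0.012,0.077,0],"twist":[0,0,0.0787]},{"translation":[-0.024,0.154,0],"twist":[0,0,0.1574]},{"translation":[-0.036,0.231,0],"twist":[0,0,0.2361]},{"translation":[-0.048,0.308,0],"twist":[0,0,0.3148]},{"translation":[-0.06,0.385,0],"twist":[0,0,0.3935]},{"translation":[-0.072,0.462,0],"twist":[0,0,0.4722]},{"translation":[-0.084,0.539,0],"twist":[0,0,0.5509]},{"translation":[-0.096,0.616,0],"twist":[0,0,0.6296]},{"translation":[-0.108,0.693,0],"twist":[0,0,0.7083]},{"translation":[-0.12,0.77,0],"twist":[0,0,0.787]}])

```text
t: 14.35
ee_pos: [445.6, -159.6, 317.7]
orientation: [3.123, 0.34, 0.0]
ft_force: [-0.1, -0.4, -3.5]
width: 43.8
```

Emit:
send_rows(commands=[{"translation":[-0.012,0.077,0],"twist":[0,0,0.0787]},{"translation":[-0.024,0.154,0],"twist":[0,0,0.1574]},{"translation":[-0.036,0.231,0],"twist":[0,0,0.2361]},{"translation":[-0.048,0.308,0],"twist":[0,0,0.3148]},{"translation":[-0.06,0.385,0],"twist":[0,0,0.3935]},{"translation":[-0.072,0.462,0],"twist":[0,0,0.4722]},{"translation":[-0.084,0.539,0],"twist":[0,0,0.5509]},{"translation":[-0.096,0.616,0],"twist":[0,0,0.6296]},{"translation":[-0.108,0.693,0],"twist":[0,0,0.7083]},{"translation":[-0.12,0.77,0],"twist":[0,0,0.787]}])

```text
t: 15.35
ee_pos: [433.6, -82.6, 317.7]
orientation: [-2.997, -0.943, 0.0]
ft_force: [0.3, 0.1, -2.5]
width: 43.3
```

Emit:
send_rows(commands=[{"translation":[-0.012,0.077,0],"twist":[0,0,0.0787]},{"translation":[-0.024,0.154,0],"twist":[0,0,0.1574]},{"translation":[-0.036,0.231,0],"twist":[0,0,0.2361]},{"translation":[-0.048,0.308,0],"twist":[0,0,0.3148]},{"translation":[-0.06,0.385,0],"twist":[0,0,0.3935]},{"translation":[-0.072,0.462,0],"twist":[0,0,0.4722]},{"translation":[-0.084,0.539,0],"twist":[0,0,0.5509]},{"translation":[-0.096,0.616,0],"twist":[0,0,0.6296]},{"translation":[-0.108,0.693,0],"twist":[0,0,0.7083]},{"translation":[-0.12,0.77,0],"twist":[0,0,0.787]}])

```text
t: 16.35
ee_pos: [421.6, -5.5, 317.7]
orientation: [-2.754, -1.511, 0.0]
ft_force: [0.6, 0.3, -3.3]
width: 43.3
```

Emit:
send_rows(commands=[{"translation":[-0.012,0.077,0],"twist":[0,0,0.0787]},{"translation":[-0.024,0.154,0],"twist":[0,0,0.1574]},{"translation":[-0.036,0.231,0],"twist":[0,0,0.2361]},{"translation":[-0.048,0.308,0],"twist":[0,0,0.3148]},{"translation":[-0.06,0.385,0],"twist":[0,0,0.3935]},{"translation":[-0.072,0.462,0],"twist":[0,0,0.4722]},{"translation":[-0.084,0.539,0],"twist":[0,0,0.5509]},{"translation":[-0.096,0.616,0],"twist":[0,0,0.6296]},{"translation":[-0.108,0.693,0],"twist":[0,0,0.7083]},{"translation":[-0.12,0.77,0],"twist":[0,0,0.787]}])

```text
t: 17.35
ee_pos: [409.6, 71.5, 317.7]
orientation: [-2.406, -2.02, 0.0]
ft_force: [-0.6, 0.5, -3.4]
width: 43.3
```

Run:
```python
from h import *
a=[snap('wrist','w5'),snap('scene','s5'),snap('side','d5')]
A=a[1]['img'][120:260,210:390];B=a[2]['img'][120:260,200:340]
s=2.2
t=np.hstack([cv2.resize(A,(396,308)),cv2.resize(B,(308,308))]); 
W=cv2.resize(a[0]['img'],(432,270))
c=np.zeros((578,704,3),np.uint8);c[:308]=t;c[308:,:432]=W
cv2.imwrite('pics/c5.png',c[:,:,::-1]);o=ctrl.get_obs();print(o['ee_pos'],o['orientation'],o['width'],o['qpos'])
```

```text
[409.65631892  71.26618485 317.6697544 ] [ 2.40776354e+00  2.01790558e+00 -4.32518664e-05] 43.23576239019783 [ 1.43637621e-01  2.63325441e-01  2.13988310e+00 -8.91257979e-05
  7.38379386e-01  3.19430280e-01]
```

View pics/c5.png

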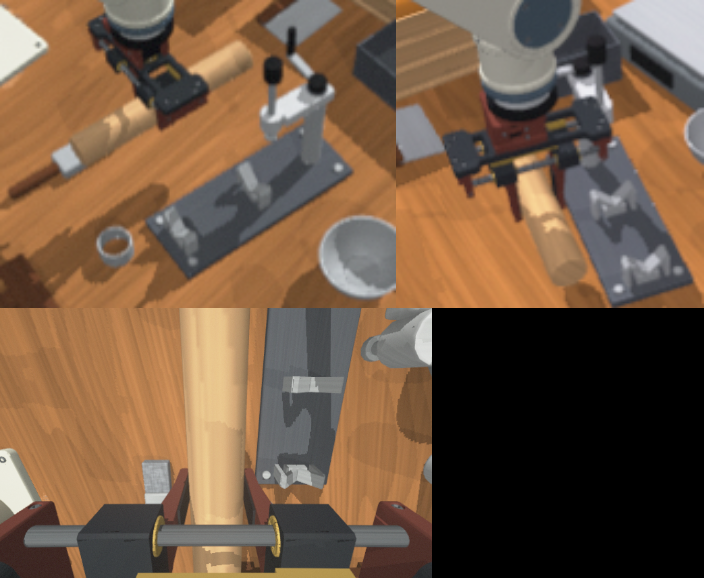

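The scene and side crops show the pin held level, parallel to the stand, with the gripper body clear of the bracket. In the wrist crop both V supports are visible: far (283-345, 384), near (275-325, 475). I'll zoom in on the wrist image to measure them.

Run:
```python
from h import *
w=load('w5')['img'];c=cv2.resize(w[0:270,370:570],None,fx=2.2,fy=2.2,interpolation=cv2.INTER_CUBIC)
cv2.imwrite('pics/z5.png',c[:,:,::-1])
```

```text
(no output)
```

View pics/z5.png

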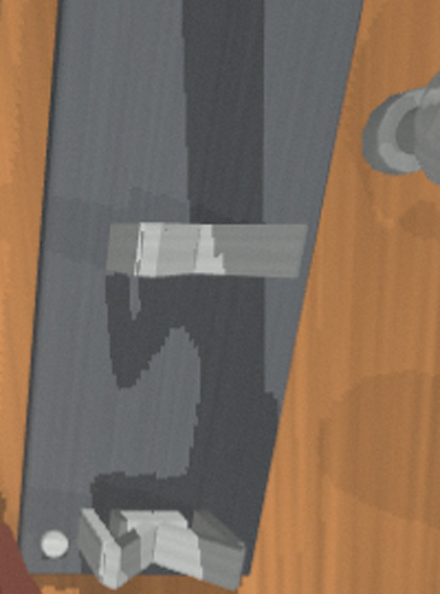

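The zoom shows the far V with its rims at columns 140 and 303 (rows 223-275) and the plate edges at (60,0)-(22,570) and (363,0)-(248,575).

Run:
```python
from h import *
w=load('w5');f=lambda L:[(370+x/2.2,y/2.2) for x,y in L]
V=atz(w,f([(142,223),(138,273),(307,223),(299,275)]),53);P=atz(w,f([(60,0),(22,570),(363,0),(248,575)]),12)
print(V.round(1).tolist(),P.round(1).tolist())
for i,j in((0,1),(2,3)): d=P[i]-P[j];print('yaw',np.arctan2(d[0],d[1]))
for th in(.165,.172,.178,.185):
    ex=np.array([np.cos(th),-np.sin(th)]);ey=np.array([np.sin(th),np.cos(th)])
    print(th,'x0 from V',(V[:,:2]@ex).round(1),(V[:,:2]@ex).mean().round(2),'plate',(P[:,:2]@ex).round(1),'y0 V',(V[:,:2]@ey).mean()-62,'plate', (P[[1,3],:2]@ey).mean()+88, 'cur', np.array([530.5,65])@ex,np.array([530.5,65])@ey)
o=ctrl.get_obs();R=cv2.Rodrigues(o['orientation'])[0];print('tool x yaw-from-y',np.arctan2(R[0,0],R[1,0]))
# pin in hand: edges rows
h=w['img'];hs=cv2.cvtColor(h,cv2.COLOR_RGB2HSV);
for r in(20,60,100,140,180):
    row=h[r,240:400].astype(int);g=np.abs(np.diff(cv2.GaussianBlur(h,(3,3),0)[r,240:400].astype(int),axis=0)).sum(1);k=np.argsort(-g)[:8]+240;print(r,sorted(k))
```

```text
[[509.2, 140.0, 53.0], [506.9, 123.5, 53.0], [564.6, 130.1, 53.0], [562.2, 113.0, 53.0]] [[498.5, 220.4, 12.0], [458.6, -8.8, 12.0], [606.5, 200.7, 12.0], [563.2, -29.6, 12.0]]
yaw 0.17237884094547995
yaw 0.18616375025884235
0.165 x0 from V [479.3 479.7 535.6 536. ] 507.66 plate [455.5 453.8 565.3 560.4] y0 V 150.9357203567208 plate 152.9901109133807 cur 512.6185359968562 151.25305468796276
0.172 x0 from V [477.8 478.3 534.  534.5] 506.15 plate [453.4 453.3 563.2 559.9] y0 V 154.48406922456385 plate 156.53799535313436 cur 511.5472141578034 154.83764945061128
0.178 x0 from V [476.4 477.  532.7 533.3] 504.85 plate [451.6 452.9 561.4 559.5] y0 V 157.5170748428069 plate 159.5763727722325 cur 510.6089860130138 157.90412725056265
0.185 x0 from V [474.8 475.5 531.1 531.8] 503.3 plate [449.4 452.4 559.3 559. ] y0 V 161.04558574951923 plate 163.11788203745613 cur 509.49115628001516 161.4744923275909
tool x yaw-from-y 0.17572674564072865
20 [np.int64(265), np.int64(266), np.int64(369), np.int64(393), np.int64(394), np.int64(395), np.int64(396), np.int64(397)]
60 [np.int64(269), np.int64(367), np.int64(368), np.int64(390), np.int64(391), np.int64(392), np.int64(393), np.int64(394)]
100 [np.int64(270), np.int64(271), np.int64(366), np.int64(387), np.int64(388), np.int64(389), np.int64(390), np.int64(391)]
140 [np.int64(272), np.int64(273), np.int64(364), np.int64(365), np.int64(384), np.int64(385), np.int64(387), np.int64(388)]
180 [np.int64(275), np.int64(354), np.int64(363), np.int64(364), np.int64(381), np.int64(382), np.int64(384), np.int64(385)]
```

Run:
```python
from h import *
w=load('w5');o=ctrl.get_obs();R=cv2.Rodrigues(o['orientation'])[0];T=o['ee_pos']
for r,e in((20,(265.5,369.5)),(60,(269,368)),(100,(271,366.5)),(140,(272.7,365)),(180,(275,364))):
    X=atz(w,[(sum(e)/2+.5,r)],T[2]-167)[0];print(r,(R.T@(X-T)).round(1))
# profile: pin edges in scene/side across axis, compare with projected pin model
th=.1757;ey=np.array([np.sin(th),np.cos(th),0]);ex=np.array([np.cos(th),-np.sin(th),0]);c=T+[0,0,-167]
for n in('s5','d5'):
    d=load(n)
    for s in(-115,-90,-75) if n=='d5' else (-90,-75,100,120):
        # lines of silhouette at station s
        t=np.linspace(0,2*np.pi,60);Q=proj(d,[c+s*ey+22*(np.cos(k)*ex+np.sin(k)*np.array([0,0,1])) for k in t])
        ax=proj(d,[c+(s-5)*ey,c+(s+5)*ey]);u=ax[1]-ax[0];u/=np.linalg.norm(u);nrm=np.array([-u[1],u[0]]);m=ax.mean(0)
        k=(Q-m)@nrm;px=proj(d,[c+s*ey+10*ex])[0]-m;
        L=np.arange(-26,26.1,1.);pts=(m+L[:,None]*nrm).astype(np.float32)
        v=cv2.remap(d['img'],pts[:,:1],pts[:,1:],cv2.INTER_LINEAR)[:,0].astype(int);g=np.abs(v[2:]-v[:-2]).sum(1)
        print(n,s,'pred',k.min().round(1),k.max().round(1),'x10mm->',(px@nrm).round(1),'edges',[(L[i+1],int(g[i])) for i in range(1,len(g)-1) if g[i]>40 and g[i]>=g[i-1] and g[i]>=g[i+1]])
```

```text
20 [116.8  -1.3 167. ]
60 [101.6  -0.9 167. ]
100 [ 85.   -0.8 167. ]
140 [ 67.2  -0.7 167. ]
180 [ 47.8  -0.4 167. ]
s5 -90 pred -7.8 7.8 x10mm-> 2.9 edges [(np.float64(10.0), 82)]
s5 -75 pred -7.8 7.7 x10mm-> 2.9 edges [(np.float64(5.0), 53), (np.float64(9.0), 73)]
s5 100 pred -7.4 7.4 x10mm-> 2.8 edges [(np.float64(-19.0), 103), (np.float64(-7.0), 160), (np.float64(-1.0), 85), (np.float64(0.0), 85), (np.float64(3.0), 66), (np.float64(7.0), 55)]
s5 120 pred -7.4 7.3 x10mm-> 2.8 edges [(np.float64(-19.0), 104), (np.float64(-7.0), 141), (np.float64(-1.0), 74), (np.float64(2.0), 67), (np.float64(7.0), 61)]
d5 -115 pred -9.2 9.2 x10mm-> 4.1 edges [(np.float64(-8.0), 61), (np.float64(10.0), 58), (np.float64(12.0), 156)]
d5 -90 pred -9.1 9.1 x10mm-> 4.0 edges [(np.float64(-8.0), 43), (np.float64(12.0), 146), (np.float64(23.0), 89)]
d5 -75 pred -9.0 9.0 x10mm-> 4.0 edges [(np.float64(-8.0), 44), (np.float64(12.0), 150), (np.float64(22.0), 90)]
```

Wrist and fixed cameras differ by about 5 mm across. Checked against the held pin, the fixed views read 2-3 mm high and the wrist about 1 mm low. I'll use an origin of about (527.5, 65.6) and check it from close by. Going in level now.

Emit:
send_rows(commands=[{"translation":[0,0,-0.08],"twist":[0,0,0]},{"translation":[0,0,-0.16],"twist":[0,0,0]},{"translation":[0,0,-0.24],"twist":[0,0,0]},{"translation":[0,0,-0.32],"twist":[0,0,0]},{"translation":[0,0,-0.4],"twist":[0,0,0]},{"translation":[0,0,-0.48],"twist":[0,0,0]},{"translation":[0,0,-0.56],"twist":[0,0,0]},{"translation":[0.05,-0.01,-0.62],"twist":[0,0,0]},{"translation":[0.12,-0.025,-0.66],"twist":[0,0,0]},{"translation":[0.2,-0.036,-0.66],"twist":[0,0,0]}])

```text
t: 18.5
ee_pos: [430.4, 67.1, 251.2]
orientation: [-2.409, -2.016, 0.001]
ft_force: [-0.3, -0.8, -3.8]
width: 43.6
```

Emit:
send_rows(commands=[{"translation":[0.1,-0.017,0],"twist":[0,0,0]},{"translation":[0.2,-0.034,0],"twist":[0,0,0]},{"translation":[0.3,-0.051,0],"twist":[0,0,0]},{"translation":[0.4,-0.068,0],"twist":[0,0,0]},{"translation":[0.5,-0.085,0],"twist":[0,0,0]},{"translation":[0.6,-0.102,0],"twist":[0,0,0]},{"translation":[0.7,-0.119,0],"twist":[0,0,0]},{"translation":[0.8,-0.136,0],"twist":[0,0,0]},{"translation":[0.88,-0.153,0],"twist":[0,0,0]},{"translation":[0.95,-0.17,0],"twist":[0,0,0]}])

```text
t: 19.5
ee_pos: [525.4, 50.1, 251.6]
orientation: [-2.409, -2.016, 0.0]
ft_force: [0.1, 1.0, -3.6]
width: 43.7
```

Run:
```python
from h import *
w=snap('wrist','w6');d=snap('side','d6');o=ctrl.get_obs();print(o['ee_pos'],o['orientation'],o['t'])
c=np.zeros((560,800,3),np.uint8);c[:]=0
W=cv2.resize(w['img'][0:300,170:470],(480,480));D=cv2.resize(d['img'][140:260,250:330],(320,480));c[:480,:480]=W;c[:480,480:]=D
cv2.imwrite('pics/c6.png',c[:480,:,::-1])
```

```text
[525.70529972  50.00580433 251.7506072 ] [2.40894579e+00 2.01560101e+00 1.32852585e-03] 19.6
```

View pics/c6.png

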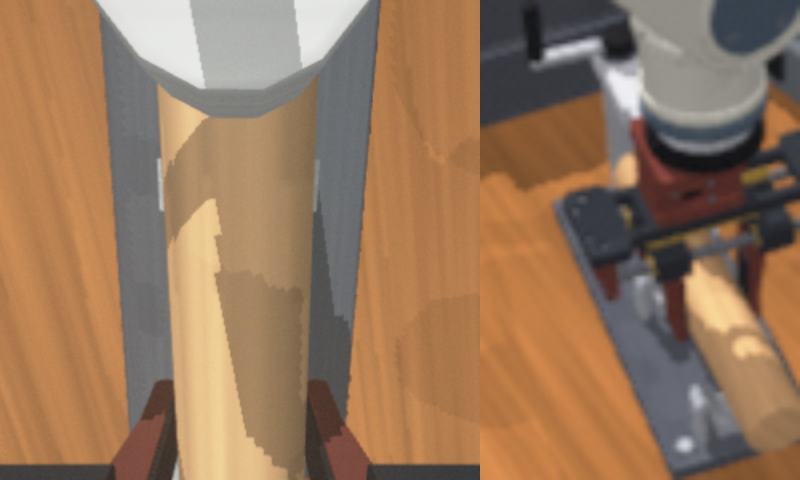

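In the wrist crop, at row 300, the pin spans 170-309 (centre 239.5) and the plate spans 122-355 (centre 238.5). The far V's rims show evenly on both sides, 158 and 321. So the pin is centred to within 1 mm and I can lower it.

Emit:
send_rows(commands=[{"translation":[0,0,-0.03],"twist":[0,0,0]},{"translation":[0,0,-0.06],"twist":[0,0,0]},{"translation":[0,0,-0.09],"twist":[0,0,0]},{"translation":[0,0,-0.12],"twist":[0,0,0]},{"translation":[0,0,-0.15],"twist":[0,0,0]},{"translation":[0,0,-0.17],"twist":[0,0,0]},{"translation":[0,0,-0.19],"twist":[0,0,0]},{"translation":[0,0,-0.21],"twist":[0,0,0]},{"translation":[0,0,-0.22],"twist":[0,0,0]},{"translation":[0,0,-0.22],"twist":[0,0,0]}])

```text
t: 20.6
ee_pos: [524.7, 50.2, 229.5]
orientation: [-2.409, -2.016, 0.0]
ft_force: [-0.2, 0.3, -4.1]
width: 43.3
```

Emit:
send_rows(commands=[{"translation":[0,0,-0.005],"twist":[0,0,0]},{"translation":[0,0,-0.01],"twist":[0,0,0]},{"translation":[0,0,-0.015],"twist":[0,0,0]},{"translation":[0,0,-0.02],"twist":[0,0,0]},{"translation":[0,0,-0.025],"twist":[0,0,0]},{"translation":[0,0,-0.025],"twist":[0,0,0]},{"translation":[0,0,-0.025],"twist":[0,0,0]},{"translation":[0,0,-0.025],"twist":[0,0,0]},{"translation":[0,0,-0.025],"twist":[0,0,0]},{"translation":[0,0,-0.025],"twist":[0,0,0]}])

```text
t: 21.6
ee_pos: [524.8, 50.3, 228.8]
orientation: [2.409, 2.016, 0.001]
ft_force: [-6.1, 0.4, 17.5]
width: 43.2
```

Contact: Fz rose from -4 to 17.5 N, with a -6 N sideways push. I'll shift 1 mm the way it pushes and lower slightly, so that both flanks carry it.

Emit:
send_rows(commands=[{"translation":[-0.005,0.001,0],"twist":[0,0,0]},{"translation":[-0.01,0.002,0],"twist":[0,0,0]},{"translation":[-0.01,0.002,-0.003],"twist":[0,0,0]},{"translation":[-0.01,0.002,-0.006],"twist":[0,0,0]},{"translation":[-0.01,0.002,-0.006],"twist":[0,0,0]},{"translation":[-0.01,0.002,-0.006],"twist":[0,0,0]},{"translation":[-0.01,0.002,-0.006],"twist":[0,0,0]},{"translation":[-0.01,0.002,-0.006],"twist":[0,0,0]},{"translation":[-0.01,0.002,-0.006],"twist":[0,0,0]},{"translation":[-0.01,0.002,-0.006],"twist":[0,0,0]}])

```text
t: 22.6
ee_pos: [524.4, 50.3, 228.7]
orientation: [2.408, 2.015, 0.003]
ft_force: [-4.6, -1.3, 19.9]
width: 43.5
```

Run:
```python
from h import *
o=ctrl.get_obs();print(o['ee_pos'],o['ft_force'],o['moment'],o['width'])
d=snap('side','d7');s=snap('scene','s7')
c=np.hstack([cv2.resize(d['img'][140:260,250:350],(400,480),interpolation=cv2.INTER_CUBIC),cv2.resize(s['img'][140:260,260:360],(400,480),interpolation=cv2.INTER_CUBIC)])
cv2.imwrite('pics/c7.png',c[:,:,::-1])
```

```text
[524.43064882  50.31303823 228.71614249] [-4.64910711 -1.33648156 19.8703155 ] [-0.49978671  0.8317653  -0.22696995] 43.53550939599627
```

View pics/c7.png

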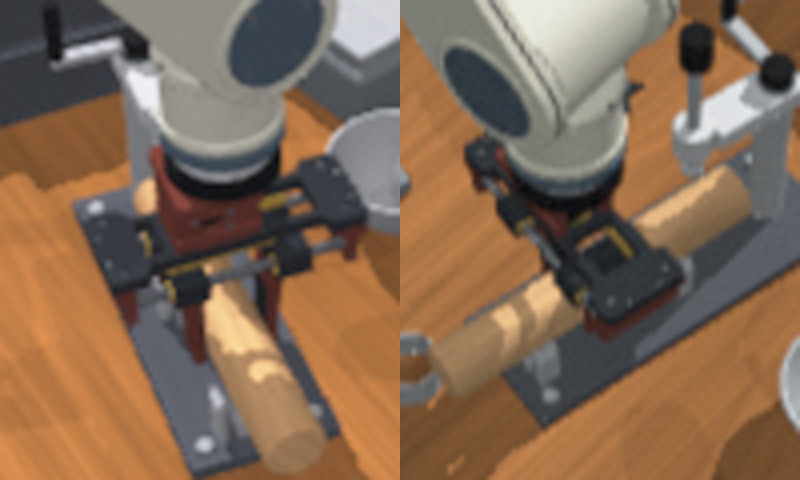

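The crops show the pin lying in both supports, and the moment reading implies both Vs carry load. I'll release, rise, close the fingers and move over the knob.

Emit:
send_rows(commands=[{"translation":[0,0,0],"twist":[0,0,0]},{"translation":[0,0,0],"twist":[0,0,0]},{"translation":[0,0,0],"twist":[0,0,0]},{"translation":[0,0,0],"twist":[0,0,0]},{"translation":[0,0,0],"twist":[0,0,0]},{"translation":[0,0,0],"twist":[0,0,0]},{"translation":[0,0,0],"twist":[0,0,0]},{"translation":[0,0,0],"twist":[0,0,0]},{"translation":[0,0,0],"twist":[0,0,0]},{"translation":[0,0,0],"twist":[0,0,0]}], grip=-1)

```text
t: 23.7
ee_pos: [523.7, 50.4, 226.6]
orientation: [-2.409, -2.016, 0.0]
ft_force: [-0.2, 0.6, 0.2]
width: 88.0
```

Emit:
send_rows(commands=[{"translation":[0,0,0.04],"twist":[0,0,0]},{"translation":[0,0,0.1],"twist":[0,0,0]},{"translation":[0,0,0.2],"twist":[0,0,0]},{"translation":[0,0,0.32],"twist":[0,0,0]},{"translation":[0,0,0.44],"twist":[0,0,0]},{"translation":[0,0,0.56],"twist":[0,0,0]},{"translation":[0,0,0.68],"twist":[0,0,0]},{"translation":[0,0,0.8],"twist":[0,0,0]},{"translation":[0,0,0.92],"twist":[0,0,0]},{"translation":[0,0,1.0],"twist":[0,0,0]}])

```text
t: 24.7
ee_pos: [523.9, 50.4, 327.9]
orientation: [2.409, 2.016, 0.001]
ft_force: [0.1, -0.5, -0.4]
width: 87.8
```

Emit:
send_rows(commands=[{"translation":[0,0,0.1],"twist":[0,0,0]},{"translation":[0,0,0.2],"twist":[0,0,0]},{"translation":[0,0,0.3],"twist":[0,0,0]},{"translation":[0,0,0.4],"twist":[0,0,0]},{"translation":[0,0,0.5],"twist":[0,0,0]},{"translation":[0,0,0.6],"twist":[0,0,0]},{"translation":[0,0,0.7],"twist":[0,0,0]},{"translation":[0,0,0.8],"twist":[0,0,0]},{"translation":[0,0,0.9],"twist":[0,0,0]},{"translation":[0,0,1.0],"twist":[0,0,0]}], grip=1)

```text
t: 25.7
ee_pos: [523.7, 50.4, 427.4]
orientation: [2.409, 2.016, 0.0]
ft_force: [0.5, -0.2, 0.2]
width: 11.4
```

Run:
```python
from h import *
o=ctrl.get_obs();print(o['ee_pos'],o['ft_force'],o['width'],o['t'])
w=snap('wrist','w8');d=snap('side','d8');s=snap('scene','s8')
f=lambda im,x,y:cv2.resize(im[y:y+110,x:x+110],(390,390),interpolation=cv2.INTER_CUBIC)
t=np.hstack([f(d['img'],250,130),f(s['img'],265,125)])
c=np.zeros((590,780,3),np.uint8);c[:390]=t;c[390:,:320]=cv2.resize(w['img'],(320,200))
cv2.imwrite('pics/c8.png',c[:,:,::-1])
```

```text
[523.70688559  50.40657653 427.41321715] [ 0.47444236 -0.24354584  0.22264264] 11.402094730599064 25.7
```

View pics/c8.png

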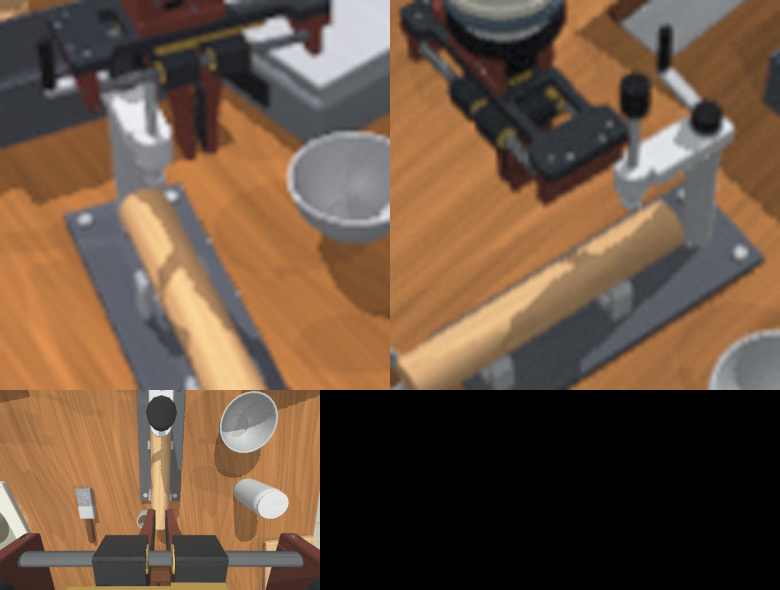

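The pin lies in both Vs with the gripper clear, and the knob sits at wrist pixel of about (322,46). I'll locate the knob and the lever post numerically.

Run:
```python
from h import *
w=load('w8');g=cv2.cvtColor(w['img'],cv2.COLOR_RGB2GRAY)
m=(g<70).astype(np.uint8);m[110:]=0
k,l,s,c=cv2.connectedComponentsWithStats(m)
for i in range(1,k):
    if s[i,4]>100:print(s[i],c[i].round(1))
for z in(262,277):print(z,atz(w,[(322,46)],z))
print(tri([(w,(322,46)),(load('s8'),(334.2,151.8)),]))
print('expected knob', 527+90*.1771,65.6+90*.984)
# in-place pin fit in scene, side relative to expected (527,65.6)
```

```text
[ 292   11   62   72 3257] [322.5  46.1]
262 [[543.12184876 155.22812731 262.        ]]
277 [[542.62152841 152.87946445 277.        ]]
(array([543.28383011, 155.79057047, 258.86142604]), [np.float64(0.09033297715302467), np.float64(0.09033297715290271)])
expected knob 542.939 154.16
```

Emit:
send_rows(commands=[{"translation":[0,0,0.12],"twist":[0,0,0]},{"translation":[0,0,0.24],"twist":[0,0,0]},{"translation":[0,0,0.34],"twist":[0,0,0]},{"translation":[0.02,0.1,0.4],"twist":[0,0,0]},{"translation":[0.04,0.22,0.4],"twist":[0,0,0]},{"translation":[0.07,0.35,0.4],"twist":[0,0,0]},{"translation":[0.1,0.5,0.4],"twist":[0,0,0]},{"translation":[0.13,0.65,0.4],"twist":[0,0,0]},{"translation":[0.16,0.8,0.4],"twist":[0,0,0]},{"translation":[0.19,0.95,0.4],"twist":[0,0,0]}])

```text
t: 26.85
ee_pos: [542.9, 147.0, 466.3]
orientation: [-2.408, -2.017, 0.001]
ft_force: [0.4, -0.4, 1.0]
width: 0.3
```

Emit:
send_rows(commands=[{"translation":[0,0.05,0],"twist":[0,0,0]},{"translation":[0,0.08,0],"twist":[0,0,0]},{"translation":[0,0.08,-0.03],"twist":[0,0,0]},{"translation":[0,0.08,-0.06],"twist":[0,0,0]},{"translation":[0,0.08,-0.09],"twist":[0,0,0]},{"translation":[0,0.08,-0.12],"twist":[0,0,0]},{"translation":[0,0.08,-0.15],"twist":[0,0,0]},{"translation":[0,0.08,-0.17],"twist":[0,0,0]},{"translation":[0,0.08,-0.19],"twist":[0,0,0]},{"translation":[0,0.08,-0.2],"twist":[0,0,0]}])

```text
t: 27.85
ee_pos: [542.7, 153.2, 446.4]
orientation: [2.409, 2.016, -0.001]
ft_force: [-1.3, -1.3, 2.9]
width: 0.3
```

The fingertips are pushing the knob at about 3 N. I'll continue gently.

Emit:
send_rows(commands=[{"translation":[0,0,-0.025],"twist":[0,0,0]},{"translation":[0,0,-0.05],"twist":[0,0,0]},{"translation":[0,0,-0.075],"twist":[0,0,0]},{"translation":[0,0,-0.1],"twist":[0,0,0]},{"translation":[0,0,-0.125],"twist":[0,0,0]},{"translation":[0,0,-0.15],"twist":[0,0,0]},{"translation":[0,0,-0.175],"twist":[0,0,0]},{"translation":[0,0,-0.2],"twist":[0,0,0]},{"translation":[0,0,-0.22],"twist":[0,0,0]},{"translation":[0,0,-0.24],"twist":[0,0,0]}])

```text
t: 28.85
ee_pos: [542.8, 153.4, 422.4]
orientation: [2.409, 2.016, 0.0]
ft_force: [1.0, -3.1, 3.0]
width: 0.6
```

Run:
```python
from h import *
o=ctrl.get_obs();print(o['ee_pos'],o['ft_force'])
snap('side','d9');s=snap('scene','s9')
# foot height: compare rod gap; find knob bottom etc. just print column brightness around foot vertical line in scene
for z in range(80,134,6):
    p=proj(s,[[543,154.2,z]])[0];print(z,p.round(1),s['img'][int(round(p[1])),int(round(p[0]))])
```

```text
[542.80400596 153.4173572  422.42636273] [ 1.04574347 -3.07674923  3.04693521]
80 [332.4 190.2] [119 121 123]
86 [332.5 189. ] [116 121 123]
92 [332.5 187.9] [ 98 103 105]
98 [332.5 186.8] [101 103 104]
104 [332.6 185.6] [105 107 107]
110 [332.6 184.4] [ 99 103 105]
116 [332.7 183.3] [ 99 104 107]
122 [332.7 182.1] [ 99 103 106]
128 [332.7 180.9] [107 111 114]
```

Emit:
send_rows(commands=[{"translation":[0,0,-0.01],"twist":[0,0,0]},{"translation":[0,0,-0.02],"twist":[0,0,0]},{"translation":[0,0,-0.03],"twist":[0,0,0]},{"translation":[0,0,-0.04],"twist":[0,0,0]},{"translation":[0,0,-0.05],"twist":[0,0,0]},{"translation":[0,0,-0.055],"twist":[0,0,0]},{"translation":[0,0,-0.06],"twist":[0,0,0]},{"translation":[0,0,-0.06],"twist":[0,0,0]},{"translation":[0,0,-0.06],"twist":[0,0,0]},{"translation":[0,0,-0.06],"twist":[0,0,0]}])

```text
t: 29.95
ee_pos: [542.8, 153.4, 416.5]
orientation: [2.409, 2.016, -0.0]
ft_force: [0.0, 0.4, 1.5]
width: 1.0
```

Emit:
send_rows(commands=[{"translation":[0,0,-0.004],"twist":[0,0,0]},{"translation":[0,0,-0.008],"twist":[0,0,0]},{"translation":[0,0,-0.012],"twist":[0,0,0]},{"translation":[0,0,-0.016],"twist":[0,0,0]},{"translation":[0,0,-0.02],"twist":[0,0,0]},{"translation":[0,0,-0.02],"twist":[0,0,0]},{"translation":[0,0,-0.02],"twist":[0,0,0]},{"translation":[0,0,-0.02],"twist":[0,0,0]},{"translation":[0,0,-0.02],"twist":[0,0,0]},{"translation":[0,0,-0.02],"twist":[0,0,0]}])

```text
t: 30.95
ee_pos: [542.7, 153.4, 415.3]
orientation: [2.409, 2.016, 0.001]
ft_force: [-1.3, -0.1, 7.2]
width: 0.5
```

Contact: 7.2 N with the knob top at z = 233, where touching is expected. I'll press slightly more and hold, then work out the lever sweep.

Emit:
send_rows(commands=[{"translation":[0,0,-0.003],"twist":[0,0,0]},{"translation":[0,0,-0.005],"twist":[0,0,0]},{"translation":[0,0,-0.005],"twist":[0,0,0]},{"translation":[0,0,-0.005],"twist":[0,0,0]},{"translation":[0,0,-0.005],"twist":[0,0,0]},{"translation":[0,0,-0.005],"twist":[0,0,0]},{"translation":[0,0,-0.005],"twist":[0,0,0]},{"translation":[0,0,-0.005],"twist":[0,0,0]},{"translation":[0,0,-0.005],"twist":[0,0,0]},{"translation":[0,0,-0.005],"twist":[0,0,0]}])

```text
t: 31.95
ee_pos: [542.7, 153.4, 415.2]
orientation: [2.409, 2.016, 0.001]
ft_force: [-4.5, -1.2, 10.2]
width: 0.5
```

Run:
```python
from h import *
o=ctrl.get_obs();print(o['ee_pos'],o['ft_force'])
th=.177;ex=np.array([np.cos(th),-np.sin(th)]);ey=np.array([np.sin(th),np.cos(th)]);piv=np.array([527.3,65.6])+165*ey
C=lambda a:piv+ex*(-60*np.cos(a)-19*np.sin(a))+ey*(60*np.sin(a)-19*np.cos(a))
A=np.linspace(-.15,1.36,21);W=np.array([C(a) for a in A]);print(W[0],W[-1])
print(((W[1:11]-W[0])/100).round(2).tolist());print(((W[11:]-W[10])/100).round(2).tolist())
# colour of post top in scene for check
s=load('s9');p=piv-60*ex
print(tri([(load('scene0'),(342.5,132.8)),(load('side0'),(263,141.8))]),tri([(load('scene0'),(342.5,144.5)),(load('side0'),(263.5,154.5))]))
```

```text
[542.71065752 153.38722028 415.17528454] [-4.4931926  -1.21102399 10.16781987]
[495.86167579 210.64882657] [535.33620097 287.34582785]
[[-0.01, 0.05], [-0.02, 0.09], [-0.02, 0.14], [-0.02, 0.19], [-0.02, 0.24], [-0.02, 0.28], [-0.01, 0.33], [0.01, 0.37], [0.03, 0.42], [0.05, 0.46]]
[[0.02, 0.04], [0.05, 0.08], [0.08, 0.12], [0.11, 0.15], [0.15, 0.19], [0.18, 0.22], [0.22, 0.24], [0.26, 0.27], [0.31, 0.29], [0.35, 0.31]]
(array([500.25300571, 238.59548391, 230.47646379]), [np.float64(2.079958330356994), np.float64(2.0799583303568654)]) (array([500.12961344, 242.53397479, 180.42659086]), [np.float64(0.4653866487786173), np.float64(0.4653866487785845)])
```

The post runs from z of about 181 to 230, so I'll sweep with the tips at z = 200. Rise, go beside the post on its probe side, descend, sweep.

Emit:
send_rows(commands=[{"translation":[0,0,0.08],"twist":[0,0,0]},{"translation":[0,0,0.2],"twist":[0,0,0]},{"translation":[0,0,0.32],"twist":[0,0,0]},{"translation":[-0.03,0.04,0.4],"twist":[0,0,0]},{"translation":[-0.1,0.12,0.4],"twist":[0,0,0]},{"translation":[-0.18,0.22,0.4],"twist":[0,0,0]},{"translation":[-0.26,0.32,0.4],"twist":[0,0,0]},{"translation":[-0.34,0.42,0.4],"twist":[0,0,0]},{"translation":[-0.41,0.5,0.4],"twist":[0,0,0]},{"translation":[-0.47,0.57,0.4],"twist":[0,0,0]}])

```text
t: 32.95
ee_pos: [494.9, 211.3, 453.9]
orientation: [-2.408, -2.017, 0.001]
ft_force: [1.1, -0.1, 0.4]
width: 0.2
```

Emit:
send_rows(commands=[{"translation":[0,0,-0.08],"twist":[0,0,0]},{"translation":[0,0,-0.16],"twist":[0,0,0]},{"translation":[0,0,-0.24],"twist":[0,0,0]},{"translation":[0,0,-0.32],"twist":[0,0,0]},{"translation":[0,0,-0.4],"twist":[0,0,0]},{"translation":[0,0,-0.48],"twist":[0,0,0]},{"translation":[0,0,-0.56],"twist":[0,0,0]},{"translation":[0,0,-0.64],"twist":[0,0,0]},{"translation":[0,0,-0.69],"twist":[0,0,0]},{"translation":[0,0,-0.72],"twist":[0,0,0]}])

```text
t: 33.95
ee_pos: [495.7, 210.4, 381.5]
orientation: [-2.409, -2.016, 0.001]
ft_force: [-0.5, -0.1, 0.1]
width: 0.8
```

Run:
```python
from h import *
o=ctrl.get_obs();print(o['ee_pos'],o['ft_force'])
d=snap('side','d10');s=snap('scene','s10');w=snap('wrist','w10')
f=lambda im,x,y:cv2.resize(im[y:y+90,x:x+100],(400,360),interpolation=cv2.INTER_CUBIC)
c=np.zeros((600,800,3),np.uint8);c[:360]=np.hstack([f(d['img'],240,120),f(s['img'],290,110)]);c[360:,:384]=cv2.resize(w['img'],(384,240))
cv2.imwrite('pics/c10.png',c[:,:,::-1])
```

```text
[495.66939865 210.38434555 381.45665268] [-0.4933892  -0.13369976  0.07880063]
```

No contact during the descent. Now the sweep.

Emit:
send_rows(commands=[{"translation":[-0.01,0.05,0],"twist":[0,0,0]},{"translation":[-0.02,0.09,0],"twist":[0,0,0]},{"translation":[-0.02,0.14,0],"twist":[0,0,0]},{"translation":[-0.02,0.19,0],"twist":[0,0,0]},{"translation":[-0.02,0.24,0],"twist":[0,0,0]},{"translation":[-0.02,0.28,0],"twist":[0,0,0]},{"translation":[-0.01,0.33,0],"twist":[0,0,0]},{"translation":[0.01,0.37,0],"twist":[0,0,0]},{"translation":[0.03,0.42,0],"twist":[0,0,0]},{"translation":[0.05,0.46,0],"twist":[0,0,0]}])

```text
t: 35.1
ee_pos: [500.9, 256.8, 382.0]
orientation: [-2.409, -2.016, 0.0]
ft_force: [0.3, -1.5, -0.9]
width: 0.5
```

Emit:
send_rows(commands=[{"translation":[0.02,0.04,0],"twist":[0,0,0]},{"translation":[0.05,0.08,0],"twist":[0,0,0]},{"translation":[0.08,0.12,0],"twist":[0,0,0]},{"translation":[0.11,0.15,0],"twist":[0,0,0]},{"translation":[0.15,0.19,0],"twist":[0,0,0]},{"translation":[0.18,0.22,0],"twist":[0,0,0]},{"translation":[0.22,0.24,0],"twist":[0,0,0]},{"translation":[0.26,0.27,0],"twist":[0,0,0]},{"translation":[0.31,0.29,0],"twist":[0,0,0]},{"translation":[0.35,0.31,0],"twist":[0,0,0]}])

```text
t: 36.1
ee_pos: [536.2, 287.6, 382.1]
orientation: [-2.409, -2.016, -0.0]
ft_force: [0.1, -0.1, -0.2]
width: 0.6
```

Run:
```python
from h import *
o=ctrl.get_obs();print(o['ee_pos'],o['ft_force'],o['t'])
```

```text
[536.17754445 287.55582951 382.0514894 ] [ 0.05060876 -0.10017669 -0.17978917] 36.1
```

No force from the stop yet, so I'll push on along stand +x until it is felt.

Emit:
send_rows(commands=[{"translation":[0.01,-0.002,0],"twist":[0,0,0]},{"translation":[0.02,-0.004,0],"twist":[0,0,0]},{"translation":[0.03,-0.006,0],"twist":[0,0,0]},{"translation":[0.04,-0.008,0],"twist":[0,0,0]},{"translation":[0.05,-0.01,0],"twist":[0,0,0]},{"translation":[0.06,-0.01,0],"twist":[0,0,0]},{"translation":[0.06,-0.01,0],"twist":[0,0,0]},{"translation":[0.06,-0.01,0],"twist":[0,0,0]},{"translation":[0.06,-0.01,0],"twist":[0,0,0]},{"translation":[0.06,-0.01,0],"twist":[0,0,0]}])

```text
t: 37.1
ee_pos: [541.6, 286.4, 382.0]
orientation: [-2.409, -2.016, 0.0]
ft_force: [-2.7, 1.0, 0.8]
width: 0.5
```

Run:
```python
from h import *
o=ctrl.get_obs();print(o['ee_pos'],o['ft_force'],o['t'])
d=snap('side','d11');s=snap('scene','s11');w=snap('wrist','w11')
f=lambda im,x,y:cv2.resize(im[y:y+90,x:x+100],(400,360),interpolation=cv2.INTER_CUBIC)
c=np.zeros((600,784,3),np.uint8);c[:360]=np.hstack([f(d['img'],240,120),f(s['img'],290,110)])[:,:784];c[360:,:384]=cv2.resize(w['img'],(384,240));c[360:,384:]=cv2.resize(s['img'][100:260,200:467],(400,240))
cv2.imwrite('pics/c11.png',c[:,:,::-1])
```

```text
[541.63422301 286.39113573 382.04665386] [-2.69843254  1.02105387  0.84035296] 37.1
```

Emit:
send_rows(commands=[{"translation":[0.01,-0.002,0],"twist":[0,0,0]},{"translation":[0.015,-0.003,0],"twist":[0,0,0]},{"translation":[0.02,-0.004,0],"twist":[0,0,0]},{"translation":[0.02,-0.004,0],"twist":[0,0,0]},{"translation":[0.02,-0.004,0],"twist":[0,0,0]},{"translation":[0.02,-0.004,0],"twist":[0,0,0]},{"translation":[0.02,-0.004,0],"twist":[0,0,0]},{"translation":[0.02,-0.004,0],"twist":[0,0,0]},{"translation":[0.02,-0.004,0],"twist":[0,0,0]},{"translation":[0.02,-0.004,0],"twist":[0,0,0]}])

```text
t: 38.25
ee_pos: [542.7, 286.3, 382.0]
orientation: [-2.407, -2.015, 0.004]
ft_force: [-9.0, 3.3, 2.9]
width: 0.8
```

That is a firm stop: 9 N for 2 mm. I'll back off, rise, and check with the last picture.

Emit:
send_rows(commands=[{"translation":[-0.05,0.01,0],"twist":[0,0,0]},{"translation":[-0.12,0.02,0],"twist":[0,0,0]},{"translation":[-0.2,0.035,0],"twist":[0,0,0]},{"translation":[-0.28,0.05,0.06],"twist":[0,0,0]},{"translation":[-0.36,0.06,0.16],"twist":[0,0,0]},{"translation":[-0.5,0.08,0.3],"twist":[0,0,0]},{"translation":[-0.65,0.1,0.45],"twist":[0,0,0]},{"translation":[-0.8,0.13,0.6],"twist":[0,0,0]},{"translation":[-0.9,0.15,0.7],"twist":[0,0,0]},{"translation":[-1.0,0.16,0.75],"twist":[0,0,0]}])

```text
t: 39.25
ee_pos: [443.1, 302.3, 458.8]
orientation: [2.408, 2.017, 0.004]
ft_force: [-0.1, -0.6, -0.5]
width: -0.0
```

Run:
```python
from h import *
o=ctrl.get_obs();print(o['ee_pos'],o['ft_force'],o['t'])
d=snap('side','d12');s=snap('scene','s12')
f=lambda im,x,y:cv2.resize(im[y:y+150,x:x+100],(390,585),interpolation=cv2.INTER_CUBIC)
cv2.imwrite('pics/c12.png',np.hstack([f(d['img'],250,120),f(s['img'],280,105)])[:,:,::-1])
```

```text
[443.10640624 302.27893669 458.77855276] [-0.0922181  -0.58392813 -0.52652443] 39.25
```

View pics/c12.png

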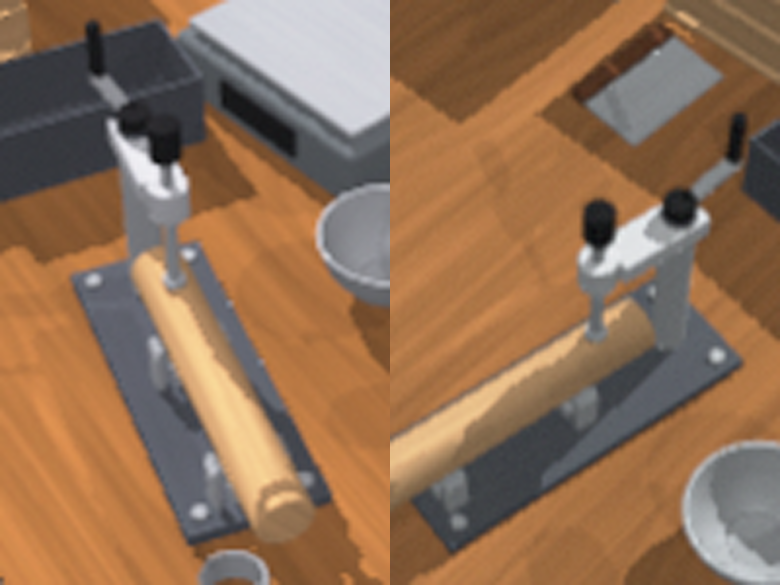

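Both views show the pin lying in both Vs, the foot on the pin (side crop about (175,280)), the lever swung to point away from the probe, and the bowl and cutter in place. I'll hand it in.

```bash
python3 -c "
from workcell import ctrl
print(ctrl.close_job())"
```

```text
the job is handed in; nothing more can be done
None
```

The job is done and handed in at about 39 s of robot time. The hand-in gives no verdict, so this rests on my own checks.

**What I did**
- **Pin:** I took the stout pin from the rack, turned it a quarter turn, brought it in level under the raised probe and lowered it into both V supports. It was pressed in at about 20 N before I let go.
- **Probe:** I pushed the knob down with closed fingertips until the force rose to about 10 N. The knob top was then at z = 233 mm, where the stated dimensions put it when the foot just touches the pin.
- **Lock lever:** I swept the lever over to its stop, felt at 9 N, then backed off.

**What the last checks showed**
- **Final pictures:** they show the pin in both Vs, the probe foot on it, the lever pointing away from the probe, and the bowl and cutter in place. I did not check the slim pin or the shaker in the final views.
- **Camera disagreement:** the fixed cameras and the wrist camera differed by about 5 mm on where the stand lies across the pin. I used a value in between, and the close wrist view then showed the pin centred to about 1 mm.
- **Sideways force:** about 5 N remained while the pin was still held in the Vs. It was gone after release.
- **Not measured at the end:** I did not measure the pin's position along the Vs, the probe slide or the lock angle as numbers.
- **Refused move:** one move was refused because its rows had no twist. Nothing moved, and I sent it again.

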